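# Run the coffee grinder for the moka pot

## Robot

A 6-joint arm with a two-finger parallel gripper is mounted at the origin on a cart in front of the work surface, level with it; the furniture and walls round the work are solid. World frame = base frame: x ahead of the robot, y to its left, z up, the work surface at z = 0. Lengths are in m, angles in rad, forces in N, time in s.
With the tool pointing down it reaches from about 0.4 to 0.825 m from the base axis. Payload 7 kg.
Tool frame: the origin (TCP) lies at the very end of the fingers, on their centre line; the grasp point (between the pads) lies 19 mm behind it (arm.grip_point_offset is the distance from the TCP to the grasp point, in m); z points along the fingers, y is the line along which they close (so a half turn about z gives the same grasp; the last joint's range is limited). The gripper opens to 88 mm and grips with 3 to 60 N. Pads are 19 mm wide; open, the fingers measure 130 mm over their backs; the gripper's body (78 mm by 193 mm) begins 47 mm behind the grasp point.
Start: joints at [1.413, 0.359, 0.012, 0, -1.224, -0.288], TCP at [0.291, 0.609, 0.227] pointing down, gripper open.
Joint ranges: [-3.07, 3.07], [-1.43, 2.12], [-1.02, 1.25], [-3.03, 1.67], [-3.05, -0], [-3.03, 3.03]. Speed limits (rad/s): [2.39, 2.39, 3.01, 3.14, 3.14, 3.14].

## Interface

Orientations are given as [roll, pitch, yaw] about the fixed x, y, z axes, in that order (R = Rz(yaw) Ry(pitch) Rx(roll)).
In Python, from station import arm, cams gives the robot as it stands.
- The arm moves only by the shell command python3 -m handwheel 'ROWS' [FORCE]. ROWS is JSON, a list that holds one entry, the list of rows, each a list of 7 numbers: the shift along the tool's x, y, z normalised to -1 to 1, where 1 is 0.08 m, then the turn, a rotation vector about the tool's x, y, z normalised to -1 to 1, where 1 is 0.5 rad, then the closure in counts, from 0 (fully open) to 255 (shut). In form: [[[x, y, z, wx, wy, wz, hand], ...]]. A call has 1 to 5 rows; each row is the pose to reach, as a shift and turn from the pose commanded when the call began, along the tool's axes at that moment; what a row does not reach only later rows make up. A row lasts 1/8 s, in which the tool goes at most 62.5 mm and 10.7 degrees, less where a joint would pass 70% of its speed; a pose out of reach is approached as far as the arm can. A call with a number of a shift or a turn outside -1 to 1 is refused whole. A call with a gripper value outside its range is refused whole. The fingers move at their own pace and stop on an object; FORCE is the grip in N (left out, the last holds). Time passes only in rows, so rows that repeat a pose let the fingers close. It gives the time, the measured TCP pose, the force, the opening and the grip force at its end, in the units of the state.
- arm.get_state(): the state, without advancing time (a new reading comes with each control period).
- cams.grab_frame(name): name is "scene" or "side" or "wrist"; returns the picture (384x512x3 uint8, blue, green, red); there is no depth.
- cams.camera_info(name): a dict with "camera_matrix" (3x3 intrinsics, pixels), "dist_coeffs" ([k1, k2, p1, p2, k3] as OpenCV has them; the pictures are not rectified), "R" (3x3) and "t" (3): a world point X has camera coordinates R X + t; the wrist camera has in their place "hand_eye" (4x4, takes a point from camera to tool coordinates, whose origin is the TCP and whose axes are the flange's). Camera axes: x right, y down, z forward; pixel columns grow to the right and rows downward; lengths in m; the calibration is good to about 2 mm. A picture is of the moment at which its call begins: read the wrist's pose just before it. camera_info takes no time and is no camera call.
- arm.job_done(): hands the job in; it is judged then, once.
The state is a dict: "t": time; "q": joint angles; "qd": joint speeds; "joint_efforts": joint torques, N m; "eef_pos": TCP position; "ee_rot": TCP orientation; "force": force on the tool from outside, world axes, zero at the start; "moment": the same for the moment, N m; "width": finger opening in m; "gripper_force": force on a finger pad.
Only numpy, scipy, OpenCV 4.12 (cv2) and the standard library are available. Lean on these libraries where they do the work, as an engineer would, in place of code of your own. Each camera call takes 0.05 s, during which the arm holds its last target. There are 200 camera calls.

## Task

Grind coffee for the moka pot: push the grinder's grounds drawer fully home and slide the grind selector to the red dot, and only then press the orange hold-to-grind paddle all the way down, firmly but without leaning hard on it. The grinder runs only while the paddle is held, so finish while still holding it fully down; leave the other things on the worktop where they stand.

Things in the scene. Friction and masses are not known exactly. Their poses are not given: they have to be found in the camera images.
- grinder: White and black coffee grinder, 220 deep (x) x 230 wide (y) x 268 mm high, fixed. Origin: centre of its underside. x points to its back, y to its left as seen from the robot, z up; its front (-x) faces the robot, roughly. Front half: level black control deck 110 mm above the worktop. Rear half: white tower and clear bean hopper, 116 mm across, axis at x = 55 mm.
- drawer_pull (a point): Middle of the front face of the steel pull of the grounds drawer (moves with it), 52 mm above the worktop; at x = -143 mm, y = 0 of the grinder when home. The drawer slides out of the grinder's front along its -x. The pull is a plate 46 wide x 20 high x 10 mm thick, 14 mm clear of the drawer's front panel (126 wide x 54 high, 21 to 75 mm above the worktop).
- drawer (a joint): How far the grounds drawer stands out of the grinder, m: 0 fully home, 0.07 fully out. Slides with about 1.5 N of friction, stays where it is left and meets a firm stop at 0.
- selector_grip (a point): Middle of the top of the aluminium grip of the grind selector, 136 mm above the worktop (26 mm above the deck). The grip is 26 (grinder's x) x 16 (grinder's y) x 20 mm high, its underside 6 mm over the deck; it slides along the grinder's y in a track at x = -55 mm, on the left half of the deck.
- selector (a joint): Position of the selector along its track, m: 0 at the right end (coarse), growing to the left (grinder's +y) to 0.056 (fine). Five dots 14 mm apart lie in front of the track, at 0, 0.014, 0.028, 0.042 and 0.056: white and shrinking from coarse to fine, except the fourth, at 0.042, which is red. No notches; about 1.5 N of friction; stays where it is left.
- red_dot (a point): Where selector_grip is when the selector stands exactly at the red dot (on the track's line, 136 mm above the worktop; the dot itself is 29 mm in front of this point, on the deck).
- paddle_press (a point): Point to press on the orange paddle: on its top, 45 mm in front of its hinge, 19 mm behind its front edge (moves with it). The paddle is a plate 64 (x) x 58 (y) x 6 mm on the right half of the deck, hinged along its rear edge; released, it slopes up to the front by 0.2 rad, this point 121 mm above the worktop; fully pressed it lies level, 2 mm proud of the deck, this point at 112 mm.
- paddle (a joint): Angle by which the paddle is pressed, rad: 0 released, 0.2 fully down (firm stop). A spring lifts it: at the press point about 3 N starts it and about 8 N holds it fully down; let go, it springs back up.
- moka_pot: Aluminium stove-top coffee pot with black handle, 98 x 155 x 174 mm, loose. Origin under its centre.
- bean_jar: Clip-top glass jar, 93 x 84 x 121 mm, loose. Origin under its centre.
- coffee_jar: Coffee jar with green lid, 89 across x 137 mm, loose. Origin under its centre.
- mug: Ochre mug, 82 x 114 x 97 mm, loose. Origin under its centre.
- teaspoon: Teaspoon lying flat, 132 x 28 x 11 mm, loose. Origin under its centre.
- tin: Green and gold food tin, 75 across x 110 mm, loose. Origin under its centre.

How it is judged:
On the way, in this order (a step that is already met when the one before it is completed fails the run):
1. the drawer is fully home and the selector stands at the red dot, with the paddle still up (value of joint drawer below 0.005 m and y of selector_grip in the frame of red_dot between -0.004 and 0.004 m and value of joint paddle below 0.08 rad), for 0.2 s.
2. the paddle is pressed fully down (value of joint paddle above 0.17 rad), for 0.5 s.
At the end, for the whole second after the job is handed in: The robot is still pressing the paddle (contact force over 3 N) and it is at 0.17 rad or more of its 0.2 rad; the drawer is home within 5 mm; the selector stands within 4 mm of the red dot (value of joint drawer below 0.005 m and y of selector_grip in the frame of red_dot between -0.004 and 0.004 m and value of joint paddle above 0.17 rad and contact force between any of the fingers, the arm and paddle above 3 N); the arm keeps its last pose, push and grip.
It fails at once if the paddle is pressed past half way while the drawer is not home (more than 7 mm out) or the selector is off the red dot (more than 6 mm) (value of joint paddle above 0.1 rad and (value of joint drawer above 0.007 m or y of selector_grip in the frame of red_dot above 0.006 m or y of selector_grip in the frame of red_dot below -0.006 m)).
It fails at once if the paddle is forced: more than 45 N on it (contact force between any of the fingers, the arm and paddle above 45 N).
It fails at once if another thing on the worktop is pushed more than 20 mm (distance of any of moka_pot, bean_jar, coffee_jar, mug, teaspoon, tin from where it was at the start of the episode above 0.02 m).
It also fails if it takes over 61 s, if anything falls off the work surface, if the arm or the gripper's body presses on something with over 40 N, if the wrist force passes 120 N, or if a joint passes its speed limit or range.

## Working session

There is one attempt and no reset: what is moved stays moved. The work goes in short steps, Python scripts to look and compute and a shell command to move; the robot and the scene stay as the last step left them, time stands still between calls to the robot, and variables do not carry over. Pictures are saved under pics/ and viewed, at most 10 in all, crops included, and the job is handed in when it is done.

```bash
mkdir -p pics; ls; python3 - <<'E'
from station import arm,cams
import cv2
s=arm.get_state();print(s['t'],s['eef_pos'],s['ee_rot'],s['force'])
for n in("scene","side"):
    f=cams.grab_frame(n);cv2.imwrite(f"pics/{n}0.png",f)
    i=cams.camera_info(n);print(n,i)
print(cams.camera_info("wrist"))
E
```

```text
pics
0.0 [0.29084606 0.60859592 0.22561438] [ 3.13996189e+00 -1.14986591e-04 -4.45890779e-01] [ 0.28093867  0.02819622 -0.11623169]
scene {'camera_matrix': array([[464.95793764,   0.        , 256.05522646],
       [  0.        , 464.95793764, 189.45843213],
       [  0.        ,   0.        ,   1.        ]]), 'dist_coeffs': array([0.06524428, 0.        , 0.        , 0.        , 0.        ]), 'R': array([[ 0.66985777, -0.74240599,  0.01113161],
       [-0.51853555, -0.47848936, -0.7086387 ],
       [ 0.53142397,  0.46891501, -0.70548372]]), 't': array([-0.1900241 ,  0.44960006,  1.02813807])}
side {'camera_matrix': array([[388.03733509,   0.        , 250.86777873],
       [  0.        , 388.03733509, 187.74881707],
       [  0.        ,   0.        ,   1.        ]]), 'dist_coeffs': array([0.00413416, 0.        , 0.        , 0.        , 0.        ]), 'R': array([[-0.99844033, -0.05420618, -0.01336401],
       [-0.00948349,  0.40056423, -0.9162196 ],
       [ 0.05501791, -0.91466387, -0.40045354]]), 't': array([0.53933945, 0.02955489, 1.45013795])}
{'camera_matrix': array([[346.24546389,   0.        , 256.77158867],
       [  0.        , 346.24546389, 198.06356111],
       [  0.        ,   0.        ,   1.        ]]), 'dist_coeffs': array([0.00880022, 0.        , 0.        , 0.        , 0.        ]), 'hand_eye': array([[-4.18116273e-04, -9.54170285e-01, -2.99263917e-01,
         8.23169032e-02],
       [ 9.99999458e-01, -6.84169966e-04,  7.84252934e-04,
         7.75130773e-04],
       [-9.53058230e-04, -2.99263427e-01,  9.54170054e-01,
        -1.58355833e-01],
       [ 0.00000000e+00,  0.00000000e+00,  0.00000000e+00,
         1.00000000e+00]])}
```

View pics/scene0.png

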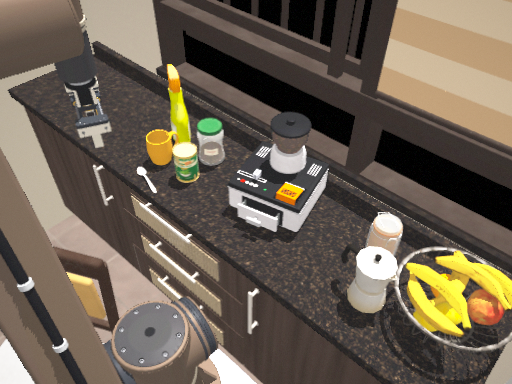

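View pics/side0.png

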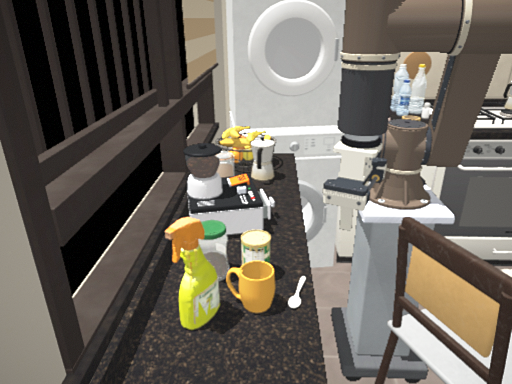

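The scene view shows the grinder with its drawer pulled out (pull near (258,218)), the orange paddle at (291,193) and the selector at (258,174). The side view shows the tin, mug, jar and spoon on the near-left side. I'll enlarge the grinder next.

```bash
cat > h.py <<'E'
import numpy as np,cv2
from station import arm,cams
from scipy.spatial.transform import Rotation as Ro
def ray(n,uv,pose=None):
    i=cams.camera_info(n)
    p=cv2.undistortPoints(np.array(uv,float).reshape(-1,1,2),i['camera_matrix'],i['dist_coeffs'])[:,0]
    d=np.c_[p,np.ones(len(p))]
    if n=="wrist":
        s=pose; H=i['hand_eye'];R=Ro.from_euler('xyz',s['ee_rot']).as_matrix()
        return R@H[:3,3]+s['eef_pos'], d@(R@H[:3,:3]).T
    return -i['R'].T@i['t'], d@i['R']
def onz(n,uv,z,pose=None):
    o,d=ray(n,uv,pose); return o+d*((z-o[2])/d[:,2])[:,None]
E
python3 - <<'E'
from h import *
f=cv2.imread('pics/scene0.png')
h=cv2.cvtColor(f,cv2.COLOR_BGR2HSV)
cv2.imwrite('pics/crop.png',cv2.resize(f[130:240,215:345],None,fx=5,fy=5,interpolation=cv2.INTER_CUBIC))
m=cv2.inRange(h,(5,150,150),(25,255,255))[170:215,265:320]
ys,xs=np.nonzero(m);print(len(xs),xs.mean()+265,ys.mean()+170, onz('scene',[[xs.mean()+265,ys.mean()+170]],.12))
for nm,uv,z in [('tin',(186,152),.11),('mug',(160,140),.09),('jar',(210,127),.137),('moka',(372,262),.174),('spoon',(148,180),0)]: print(nm,onz('scene',[uv],z).round(3))
E
```

```text
240 286.775 195.24166666666667 [[0.55277672 0.12913888 0.12      ]]
tin [[0.494 0.483 0.11 ]]
mug [[0.492 0.608 0.09 ]]
jar [[0.609 0.493 0.137]]
moka [[ 0.476 -0.182  0.174]]
spoon [[0.397 0.573 0.   ]]
```

View pics/crop.png

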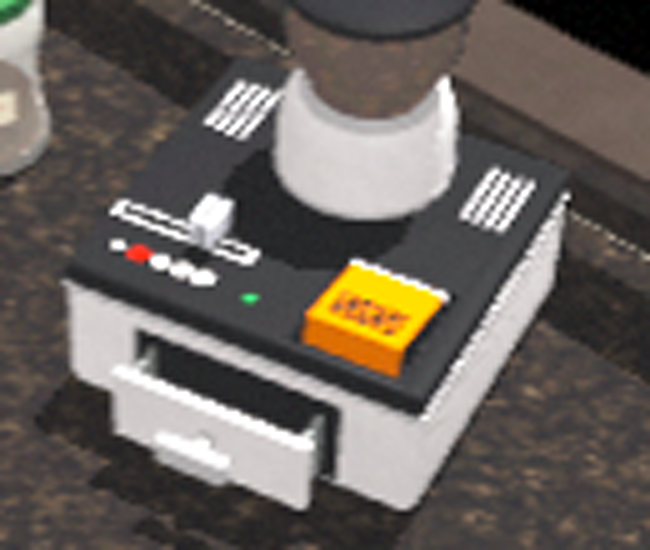

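The crop shows the drawer well out (pull at crop (195,455)). The red dot is at (138,254), second from the left, and the selector grip is right of it at about (212,215). The paddle is at (375,310), and the deck's front corners are at (68,272) and (422,412).

```bash
python3 - <<'E'
from h import *
c=lambda *u:np.array(u)/5+[215,130]
P=onz('scene',[c(68,275),c(422,412),c(567,195),c(250,62)],.11);print(P.round(3))
e=P[0]-P[1];print(np.linalg.norm(e),'yaw',np.arctan2(-e[0],e[1]))
print('depth',P[2]-P[1], np.linalg.norm(P[2]-P[1]))
print('red',onz('scene',[c(138,254)],.11), 'dots',onz('scene',[c(118,245),c(204,278)],.11),'pull',onz('scene',[c(195,460)],.057),'grip',onz('scene',[c(214,205)],.136))
E
```

```text
[[0.479 0.284 0.11 ]
 [0.533 0.068 0.11 ]
 [0.73  0.113 0.11 ]
 [0.696 0.335 0.11 ]]
0.22294746035849627 yaw 0.246446964349812
depth [0.19663886 0.0451104  0.        ] 0.20174684620996566
red [[0.51911086 0.26675151 0.11      ]] dots [[0.51672198 0.28051461 0.11      ]
 [0.53033848 0.22519507 0.11      ]] pull [[0.45871268 0.16658064 0.057     ]] grip [[0.55911328 0.24376782 0.136     ]]
```

```bash
python3 -m handwheel '[[[0.45,0.38,-0.3,0,0,0,255],[0.915,0.755,-0.3,0,0,0,255],[0.915,0.755,-0.3,0,0,0,255]]]' 20
python3 -m handwheel '[[[0.46,0.38,0,0,0,0,255],[0.915,0.755,0,0,0,0,255],[0.915,0.755,0,0,0,0,255]]]' 20
python3 -m handwheel '[[[0.46,0.38,0,0,0,0,255],[0.915,0.755,0,0,0,0,255],[0.915,0.755,0,0,0,0,255]]]' 20
python3 -m handwheel '[[[0.46,0.38,0,0,0,0,255],[0.915,0.755,0,0,0,0,255],[0.915,0.755,0,0,0,0,255]]]' 20
python3 -m handwheel '[[[0.46,0.38,0,0,0,0,255],[0.915,0.755,0,0,0,0,255],[0.915,0.755,0,0,0,0,255]]]' 20
```

```text
t: 0.48
eef_pos: [0.332, 0.5205, 0.2512]
ee_rot: [-3.141, 0.0, -0.448]
force: [-1.1, 1.1, -0.1]
width: 0.0639
gripper_force: 0.0
t: 0.85
eef_pos: [0.3717, 0.4348, 0.2507]
ee_rot: [3.141, 0.0, -0.448]
force: [0.3, 0.7, 0.1]
width: 0.0333
gripper_force: 0.0
t: 1.23
eef_pos: [0.4116, 0.3494, 0.2505]
ee_rot: [3.141, 0.0, -0.448]
force: [0.4, 0.1, -0.1]
width: 0.0038
gripper_force: 0.0
t: 1.6
eef_pos: [0.4517, 0.2638, 0.2504]
ee_rot: [3.141, 0.0, -0.448]
force: [0.1, 0.5, -0.7]
width: 0.0005
gripper_force: 0.0
t: 1.98
eef_pos: [0.4918, 0.1781, 0.2502]
ee_rot: [3.141, 0.0, -0.448]
force: [0.1, -1.0, 0.3]
width: 0.0005
gripper_force: 0.0
```

```bash
python3 -m handwheel '[[[0,0,0,0,0,0.33,255],[0,0,0,0,0,0.66,255],[0,0,0,0,0,0.98,255],[0,0,0,0,0,0.98,255]]]'
python3 -m handwheel '[[[0,0,0,0,0,0.33,255],[0,0,0,0,0,0.66,255],[0,0,0,0,0,0.98,255],[0,0,0,0,0,0.98,255]]]'
python3 -m handwheel '[[[0,0,0,0,0,0.33,255],[0,0,0,0,0,0.66,255],[0,0,0,0,0,0.98,255],[0,0,0,0,0,0.98,255]]]'
python3 -m handwheel '[[[0,0,0,0,0,0.33,255],[0,0,0,0,0,0.66,255],[0,0,0,0,0,0.98,255],[0,0,0,0,0,0.98,255]]]'
python3 -m handwheel '[[[0,0,0,0,0,0.33,255],[0,0,0,0,0,0.66,255],[0,0,0,0,0,0.98,255],[0,0,0,0,0,0.98,255],[0,0,0,0,0,0.98,255]]]'
python3 - <<'E'
from h import *
s=arm.get_state();f=cams.grab_frame('wrist');cv2.imwrite('pics/w1.png',f)
print(s['t'],s['q'],s['eef_pos'],s['ee_rot'],s['force'])
import pickle;pickle.dump(s,open('pics/w1.pkl','wb'))
E
```

```text
t: 2.48
eef_pos: [0.4909, 0.1804, 0.2503]
ee_rot: [3.141, 0.0, -0.933]
force: [0.1, 0.1, 0.1]
width: 0.0002
gripper_force: 0.0
t: 2.98
eef_pos: [0.491, 0.1796, 0.2505]
ee_rot: [3.142, 0.0, -1.421]
force: [-0.6, 0.3, 0.7]
width: 0.0006
gripper_force: 0.0
t: 3.48
eef_pos: [0.491, 0.1792, 0.2505]
ee_rot: [3.142, 0.0, -1.909]
force: [0.6, 0.2, -0.8]
width: 0.0002
gripper_force: 0.0
t: 3.98
eef_pos: [0.4911, 0.1789, 0.2505]
ee_rot: [3.142, 0.0, -2.399]
force: [0.2, -0.1, 0.7]
width: 0.0006
gripper_force: 0.0
t: 4.6
eef_pos: [0.4911, 0.1788, 0.2506]
ee_rot: [-3.142, 0.0, -2.889]
force: [0.1, 0.2, 0.3]
width: 0.0001
gripper_force: 0.0
4.6 [ 7.24958196e-01  9.07945501e-02 -2.83069786e-01  1.29071511e-05
 -1.19692795e+00 -2.04302517e+00] [0.49106438 0.17878081 0.25056939] [-3.14158379e+00  9.06804564e-06 -2.88885859e+00] [0.13060411 0.23428944 0.29016534]
```

View pics/w1.png

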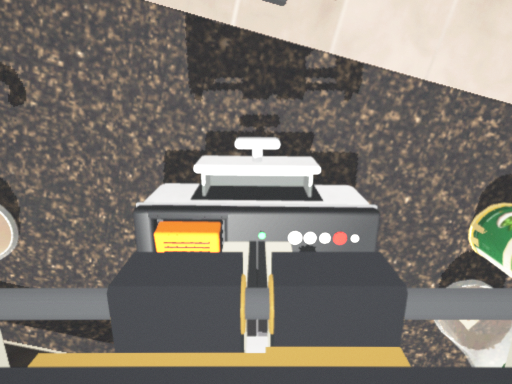

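The wrist view has the robot side at the top. The deck's front edge runs from (137,207) to (377,209), the red dot is at (340,238), the coarse dot at (295,238), the paddle at (188,237) and the pull at (257,144). The selector grip is hidden behind the gripper.

```bash
python3 - <<'E'
from h import *
import pickle;s=pickle.load(open('pics/w1.pkl','rb'))
f=cv2.imread('pics/w1.png');h=cv2.cvtColor(f,cv2.COLOR_BGR2HSV)
def cen(m,x0,x1,y0,y1):
    n,l,st,c=cv2.connectedComponentsWithStats(m[y0:y1,x0:x1]); return [(c[i]+[x0,y0],st[i][:5]+[x0,y0,0,0,0]) for i in range(1,n) if st[i][4]>12]
red=cen(cv2.inRange(h,(0,120,80),(4,255,255))|cv2.inRange(h,(172,120,80),(180,255,255)),320,360,225,250)
wh=cen(cv2.inRange(h,(0,0,150),(180,60,255)),286,365,228,248)
pull=cen(cv2.inRange(h,(0,0,130),(180,60,255)),225,290,130,152)
org=cen(cv2.inRange(h,(5,130,130),(25,255,255)),145,235,215,252)
print(red,wh,pull,org)
W=lambda u,z:onz('wrist',u,z,s)
D=W([c for c,_ in wh]+[c for c,_ in red],.11);print('dots',D.round(4))
C=W([(137,207),(377,208.5)],.11);e=C[1]-C[0];print(C.round(4),np.linalg.norm(e),'yaw',np.arctan2(-e[0],e[1]))
print('pull ends',W([(235,139),(280,138.5)],.062).round(4))
E
```

```text
[(array([339.48684211, 237.93421053]), array([333, 232,  14,  13, 152]))] [(array([299.9697733 , 237.91687657]), array([286, 228,  32,  20, 397])), (array([324.43442623, 237.64754098]), array([319, 232,  12,  12, 122])), (array([354.41428571, 238.01428571]), array([350, 234,  10,   9,  70]))] [(array([257.03344482, 143.30602007]), array([234, 137,  47,  15, 598]))] [(array([189.00961538, 227.88100962]), array([153, 221,  68,  31, 832])), (array([183.6875, 242.4125]), array([163, 242,  47,   2,  80])), (array([186.14444444, 247.15555556]), array([164, 246,  46,   3,  90])), (array([186.5, 251. ]), array([164, 251,  46,   1,  46]))]
dots [[0.5314 0.2295 0.11  ]
 [0.5254 0.2516 0.11  ]
 [0.5187 0.279  0.11  ]
 [0.5221 0.2654 0.11  ]]
[[0.5391 0.0769 0.11  ]
 [0.4858 0.2892 0.11  ]] 0.21889926663239817 yaw 0.24613018050504287
pull ends [[0.4639 0.1478 0.062 ]
 [0.4522 0.1911 0.062 ]]
```

```bash
python3 -m handwheel '[[[0.44,0,0,0,0,0.012,255],[0.87,0,0,0,0,0.012,255],[0.87,0,0,0,0,0.012,255]]]'
python3 -m handwheel '[[[0,0,0.42,0,0,0,255],[0,0,0.84,0,0,0,255]]]'
python3 -m handwheel '[[[0,0,0.42,0,0,0,255],[0,0,0.84,0,0,0,255]]]'
python3 -m handwheel '[[[0,0,0.42,0,0,0,255],[0,0,0.82,0,0,0,255],[0,0,0.82,0,0,0,255]]]'
python3 -m handwheel '[[[-0.15,0,0,0,0,0,255],[-0.3,0,0,0,0,0,255],[-0.45,0,0,0,0,0,255],[-0.6,0,0,0,0,0,255],[-0.6,0,0,0,0,0,255]]]'
```

```text
t: 5.03
eef_pos: [0.4221, 0.1612, 0.2511]
ee_rot: [3.141, 0.001, -2.897]
force: [-0.2, 0.9, -0.1]
width: 0.0008
gripper_force: 0.0
t: 5.28
eef_pos: [0.4243, 0.1623, 0.1831]
ee_rot: [3.141, 0.002, -2.899]
force: [-0.6, 0.2, 0.0]
width: 0.0008
gripper_force: 0.0
t: 5.52
eef_pos: [0.4242, 0.1621, 0.1153]
ee_rot: [3.141, 0.001, -2.899]
force: [0.2, 0.3, 0.3]
width: 0.0006
gripper_force: 0.0
t: 5.9
eef_pos: [0.4228, 0.1608, 0.0487]
ee_rot: [-3.139, -0.004, -2.9]
force: [-0.4, -0.4, 0.8]
width: 0.0005
gripper_force: 0.0
t: 6.52
eef_pos: [0.4712, 0.1734, 0.0506]
ee_rot: [3.142, 0.0, -2.902]
force: [0.7, 0.0, 0.3]
width: 0.0004
gripper_force: 0.0
```

```bash
for i in 1; do python3 -m handwheel '[[[-0.03,0,0,0,0,0,255],[-0.04,0,0,0,0,0,255],[-0.04,0,0,0,0,0,255]]]' | sed -n 2,4p
python3 - <<'E'
from h import *
cv2.imwrite('pics/w2.png',cams.grab_frame('wrist'));print(arm.get_state()['force'])
f=cams.grab_frame('scene');cv2.imwrite('pics/s2.png',f)
cv2.imwrite('pics/c2.png',np.hstack([cv2.resize(f[130:240,215:325],None,fx=3.5,fy=3.5,interpolation=2),cv2.resize(cv2.imread('pics/w2.png'),(400,385))]))
E
done
```

```text
eef_pos: [0.4722, 0.1734, 0.0504]
ee_rot: [-3.141, -0.002, -2.902]
force: [-4.5, -0.1, 2.9]
[-4.57378315 -1.01636999  2.8029897 ]
```

View pics/c2.png

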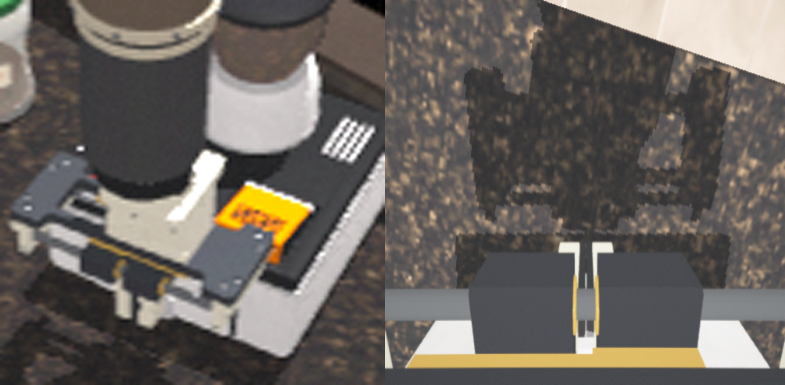

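The gripper is at the pull with the drawer apparently home, and the contact force is 4.6 N. I'll nudge a bit more, back off, lift, and look from above.

```bash
python3 -m handwheel '[[[-0.02,0,0,0,0,0,255],[-0.03,0,0,0,0,0,255],[-0.03,0,0,0,0,0,255]]]' | sed -n 2,4p
python3 -m handwheel '[[[0.2,0,0,0,0,0,255],[0.5,0,0,0,0,0,255],[0.5,0,0,0,0,0,255]]]' | sed -n 2,4p
python3 -m handwheel '[[[0,0,-0.5,0,0,0,255],[0,0,-1,0,0,0,255]]]' | sed -n 2,4p
python3 -m handwheel '[[[0,0,-0.5,0,0,0,255],[0,0,-1,0,0,0,255],[0,0,-1,0,0,0,255],[0,0,-1,0,0,0,255]]]' | sed -n 2,4p
python3 - <<'E'
from h import *
import pickle
s=arm.get_state();f=cams.grab_frame('wrist');cv2.imwrite('pics/w3.png',f);pickle.dump(s,open('pics/w3.pkl','wb'))
g=cams.grab_frame('scene');cv2.imwrite('pics/s3.png',g)
cv2.imwrite('pics/c3.png',np.vstack([cv2.resize(f[150:384,100:420],None,fx=1.25,fy=1.25),cv2.resize(g[150:230,215:315],None,fx=3.2*1.25,fy=2.8*1.25,interpolation=2)]))
E
```

```text
eef_pos: [0.4723, 0.1733, 0.0502]
ee_rot: [-3.141, -0.005, -2.902]
force: [-16.4, 2.0, 12.2]
eef_pos: [0.4355, 0.1645, 0.0508]
ee_rot: [3.141, 0.0, -2.901]
force: [1.1, 0.6, 0.3]
eef_pos: [0.4371, 0.1651, 0.1316]
ee_rot: [-3.141, 0.0, -2.901]
force: [0.4, 1.2, -0.7]
eef_pos: [0.4368, 0.165, 0.2104]
ee_rot: [3.141, 0.001, -2.902]
force: [-0.5, -0.1, -0.2]
```

View pics/c3.png

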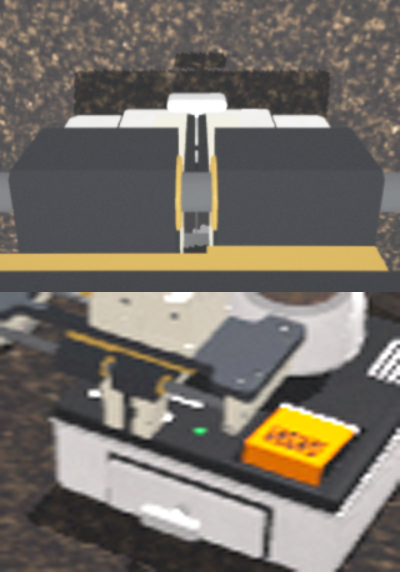

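The drawer's panel is now flush with the front. Next is the selector: move over it with the fingers open about 50 mm.

```bash
python3 -m handwheel '[[[-0.41,0.3,0,0,0,0,110],[-0.82,0.57,0,0,0,-0.012,110],[-0.82,0.57,0,0,0,-0.012,110]]]' | sed -n 2,4p
python3 -m handwheel '[[[-0.41,0,0,0,0,0,110],[-0.82,0,0,0,0,0,110],[-0.82,0,0,0,0,0,110],[-0.82,0,0,0,0,0,110]]]'
python3 - <<'E'
from h import *
s=arm.get_state();d=s['eef_pos'][:2]-[.6225,.211];a=.2466
print('grinder xy',d@[np.cos(a),np.sin(a)],d@[-np.sin(a),np.cos(a)])
f=cams.grab_frame('wrist');g=cams.grab_frame('scene')
cv2.imwrite('pics/c4.png',np.vstack([cv2.resize(f[150:384,100:420],None,fx=1.25,fy=1.25),cv2.resize(g[150:230,215:315],None,fx=4,fy=3.5,interpolation=2)]))
E
```

```text
eef_pos: [0.4906, 0.226, 0.2085]
ee_rot: [-3.14, -0.002, -2.895]
force: [-0.3, 0.3, 0.3]
t: 9.48
eef_pos: [0.5523, 0.2401, 0.2095]
ee_rot: [-3.141, -0.002, -2.896]
force: [-1.2, 0.3, 0.9]
width: 0.05
gripper_force: 0.0
grinder xy -0.0609355155257034 0.04533470697128286
```

View pics/c4.png

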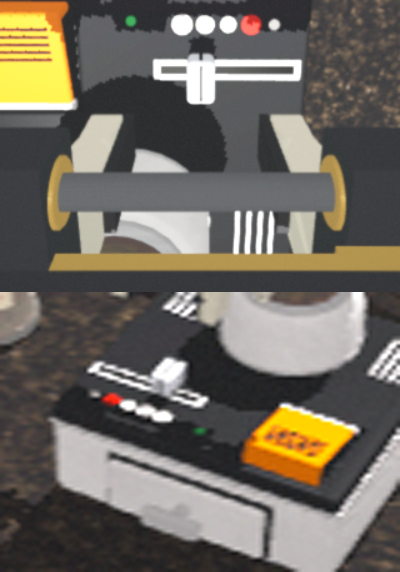

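The wrist view shows the grip at crop (201,80), which is px (261,214), and the red dot at (250,25), which is px (300,170). The grip sits near the second dot.

```bash
cat >> h.py <<'E'
def G(p):
    a=.2466;d=np.atleast_2d(p)[:,:2]-[.6225,.211];return d@np.array([[np.cos(a),-np.sin(a)],[np.sin(a),np.cos(a)]])
E
python3 - <<'E'
from h import *
s=arm.get_state()
px=lambda x,y:(100+x/1.25,150+y/1.25)
print('dots',G(onz('wrist',[px(181,25),px(204,24),px(228,24),px(250.5,25),px(274,25)],.11,s)).round(4))
print('grip top L,R,front,back',G(onz('wrist',[px(188,80),px(214,80),px(201,55),px(201,104)],.136,s)).round(4))
print('track ends',G(onz('wrist',[px(153,70),px(301,70)],.11,s)).round(4))
print('paddle front-left, rear L',G(onz('wrist',[px(67,3),px(75,106)],.115,s)).round(4))
E
```

```text
dots [[-0.0834  0.035 ]
 [-0.0841  0.0491]
 [-0.084   0.0638]
 [-0.0834  0.0775]
 [-0.0834  0.0919]]
grip top L,R,front,back [[-0.0572  0.0396]
 [-0.0572  0.0545]
 [-0.0721  0.047 ]
 [-0.0423  0.0471]]
track ends [[-0.0544  0.017 ]
 [-0.0544  0.1104]]
paddle front-left, rear L [[-0.0979 -0.0319]
 [-0.032  -0.0327]]
```

```bash
python3 -m handwheel '[[[0,0.02,0.3,0,0,0,110],[0,0.02,0.57,0,0,0,110],[0,0.02,0.57,0,0,0,110]]]' | sed -n 2,4p
python3 -m handwheel '[[[0,0,0.2,0,0,0,110],[0,0,0.4,0,0,0,110],[0,0,0.55,0,0,0,110],[0,0,0.55,0,0,0,110]]]' | sed -n 2,4p
python3 -m handwheel '[[[0,0,0,0,0,0,255],[0,0,0,0,0,0,255],[0,0,0,0,0,0,255],[0,0,0,0,0,0,255],[0,0,0,0,0,0,255]]]' 8
python3 -c "
from h import *
print(G(arm.get_state()['eef_pos']))"
```

```text
eef_pos: [0.5515, 0.2417, 0.1639]
ee_rot: [-3.141, -0.003, -2.896]
force: [0.1, 0.6, -0.1]
eef_pos: [0.5523, 0.2419, 0.1196]
ee_rot: [-3.141, -0.002, -2.896]
force: [0.7, -0.1, 1.0]
t: 11.08
eef_pos: [0.553, 0.2425, 0.1212]
ee_rot: [3.141, 0.0, -2.896]
force: [-0.8, 0.5, 1.7]
width: 0.0157
gripper_force: 8.0
[[-0.05972686  0.04751606]]
```

```bash
python3 -m handwheel '[[[0,0.1,0,0,0,0,255],[0,0.2,0,0,0,0,255],[0,0.3,0,0,0,0,255],[0,0.376,0,0,0,0,255],[0,0.376,0,0,0,0,255]]]'
python3 -m handwheel '[[[0,0,0,0,0,0,255],[0,0,0,0,0,0,255]]]' | sed -n 2,4p
python3 -c "
from h import *
print(G(arm.get_state()['eef_pos']))"
```

```text
t: 11.7
eef_pos: [0.5455, 0.2727, 0.1212]
ee_rot: [3.141, 0.001, -2.895]
force: [-1.5, 1.3, 3.6]
width: 0.0157
gripper_force: 8.0
eef_pos: [0.5458, 0.2718, 0.1212]
ee_rot: [3.141, 0.001, -2.896]
force: [-1.2, 1.3, 5.5]
[[-0.05956327  0.07770402]]
```

```bash
python3 -m handwheel '[[[0,0,0,0,0,0,110],[0,0,0,0,0,0,110],[0,0,0,0,0,0,110],[0,0,0,0,0,0,110]]]' | sed -n 2,5p
python3 -m handwheel '[[[0,0,-0.4,0,0,0,110],[0,0,-0.8,0,0,0,110]]]' | sed -n 2,4p
python3 -m handwheel '[[[0,0,-0.4,0,0,0,110],[0,0,-0.4,0,0,0,110],[0,0,-0.4,0,0,0,110]]]' | sed -n 2,4p
python3 - <<'E'
from h import *
import pickle
s=arm.get_state();f=cams.grab_frame('wrist');g=cams.grab_frame('scene')
pickle.dump(s,open('pics/w5.pkl','wb'));cv2.imwrite('pics/w5.png',f)
cv2.imwrite('pics/c5.png',np.vstack([cv2.resize(f[120:270,100:400],None,fx=2,fy=2),cv2.resize(g[150:215,215:315],None,fx=6,fy=4.4,interpolation=2)]))
E
```

```text
eef_pos: [0.5455, 0.2714, 0.1207]
ee_rot: [-3.141, -0.0, -2.896]
force: [-0.8, -0.1, -0.2]
width: 0.0479
eef_pos: [0.5454, 0.2713, 0.1853]
ee_rot: [-3.141, -0.001, -2.896]
force: [-0.2, 0.1, -0.6]
eef_pos: [0.5452, 0.2714, 0.2165]
ee_rot: [3.141, -0.001, -2.896]
force: [0.4, 0.4, -0.3]
```

View pics/c5.png

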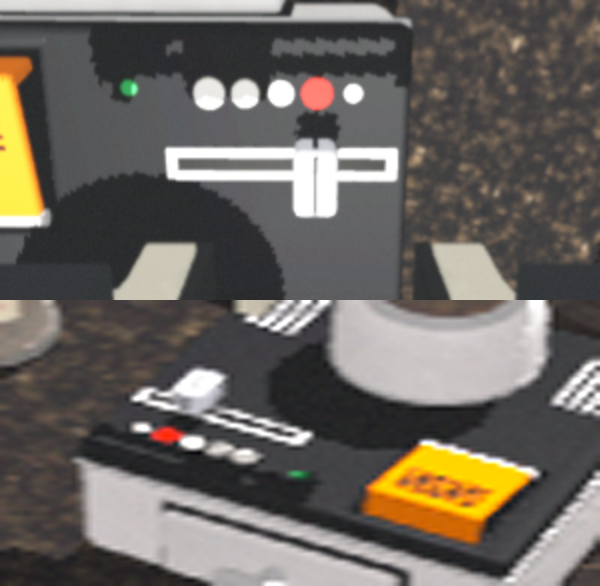

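The grip (crop x≈315.5) lines up with the red dot (317), a difference under 1 mm, and the drawer is closed. Next I'll shut the fingers and go over the paddle.

```bash
python3 -m handwheel '[[[0.12,-0.43,0,0,0,0,255],[0.24,-0.867,0,0,0,0,255],[0.24,-0.867,0,0,0,0,255]]]' 20| sed -n 2,4p
python3 -m handwheel '[[[0,-0.43,0,0,0,0,255],[0,-0.867,0,0,0,0,255],[0,-0.867,0,0,0,0,255],[0,-0.867,0,0,0,0,255]]]' | sed -n 2,5p
python3 -m handwheel '[[[0,0,0.4,0,0,0,255],[0,0,0.8,0,0,0,255],[0,0,1,0,0,0,255],[0,0,1,0,0,0,255]]]'
python3 - <<'E'
from h import *
s=arm.get_state();print(G(s['eef_pos']))
f=cams.grab_frame('wrist');g=cams.grab_frame('scene')
cv2.imwrite('pics/c6.png',np.vstack([cv2.resize(f[120:300,100:400],None,fx=2,fy=1.67),cv2.resize(g[150:215,215:315],None,fx=6,fy=4.4,interpolation=2)]))
E
```

```text
eef_pos: [0.5433, 0.1975, 0.2162]
ee_rot: [-3.141, -0.002, -2.898]
force: [0.5, 0.9, 0.6]
eef_pos: [0.5607, 0.1327, 0.2164]
ee_rot: [-3.141, -0.001, -2.896]
force: [0.3, -0.1, 0.4]
width: 0.0006
t: 14.55
eef_pos: [0.5602, 0.1327, 0.1361]
ee_rot: [-3.141, -0.002, -2.895]
force: [0.8, -0.9, 0.0]
width: 0.0008
gripper_force: 0.0
[[-0.07951249 -0.06074255]]
```

View pics/c6.png

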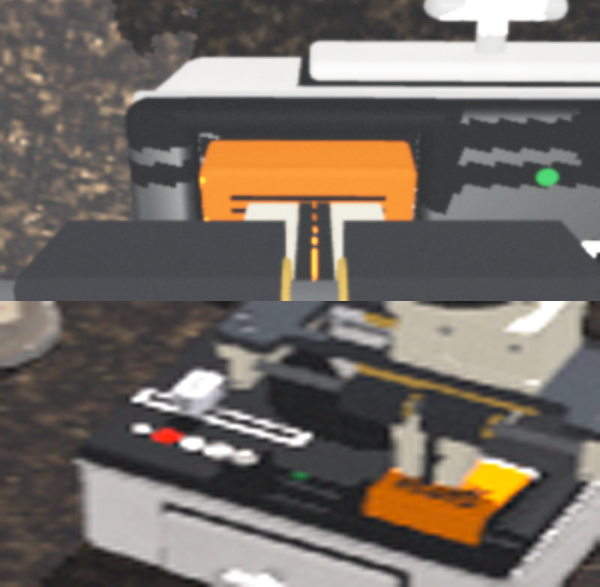

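The fingers are centred over the paddle (paddle x 200–418, fingers near 315), and the drawer and selector are unchanged. I'll press gradually.

```bash
python3 -m handwheel '[[[0,0,0.1,0,0,0,255],[0,0,0.2,0,0,0,255],[0,0,0.26,0,0,0,255],[0,0,0.26,0,0,0,255]]]' | sed -n 1,4p
python3 -m handwheel '[[[0,0,0.02,0,0,0,255],[0,0,0.03,0,0,0,255],[0,0,0.03,0,0,0,255]]]' | sed -n 1,4p
```

```text
t: 15.15
eef_pos: [0.5603, 0.1322, 0.116]
ee_rot: [-3.141, -0.001, -2.896]
force: [-3.8, 0.8, 5.1]
t: 15.52
eef_pos: [0.5603, 0.1321, 0.114]
ee_rot: [-3.141, -0.001, -2.896]
force: [-3.5, 0.2, 7.0]
```

```bash
python3 -m handwheel '[[[0,0,0.02,0,0,0,255],[0,0,0.02,0,0,0,255],[0,0,0.02,0,0,0,255]]]' | sed -n 1,4p
python3 -m handwheel '[[[0,0,0.015,0,0,0,255],[0,0,0.015,0,0,0,255],[0,0,0.015,0,0,0,255]]]' | sed -n 1,4p
```

```text
t: 15.9
eef_pos: [0.5602, 0.1321, 0.1126]
ee_rot: [-3.141, -0.001, -2.896]
force: [-4.8, 0.3, 7.5]
t: 16.27
eef_pos: [0.5602, 0.1321, 0.1121]
ee_rot: [-3.141, -0.0, -2.896]
force: [-7.7, -0.1, 13.1]
```

```bash
python3 -m handwheel '[[[0,0,0.004,0,0,0,255],[0,0,0.004,0,0,0,255],[0,0,0.004,0,0,0,255],[0,0,0.004,0,0,0,255],[0,0,0.004,0,0,0,255]]]' | sed -n 1,4p
python3 -m handwheel '[[[0,0,0,0,0,0,255],[0,0,0,0,0,0,255],[0,0,0,0,0,0,255],[0,0,0,0,0,0,255],[0,0,0,0,0,0,255]]]' | sed -n 1,4p
python3 - <<'E'
from h import *
f=cams.grab_frame('wrist');g=cams.grab_frame('scene')
cv2.imwrite('pics/c7.png',np.vstack([cv2.resize(f[120:300,100:400],None,fx=2,fy=1.67),cv2.resize(g[150:215,215:315],None,fx=6,fy=4.4,interpolation=2)]))
E
```

```text
t: 16.9
eef_pos: [0.5602, 0.1321, 0.1121]
ee_rot: [-3.141, -0.0, -2.895]
force: [-8.9, 0.4, 14.9]
t: 17.52
eef_pos: [0.5602, 0.1321, 0.1121]
ee_rot: [-3.141, -0.0, -2.896]
force: [-9.7, -0.0, 14.9]
```

View pics/c7.png

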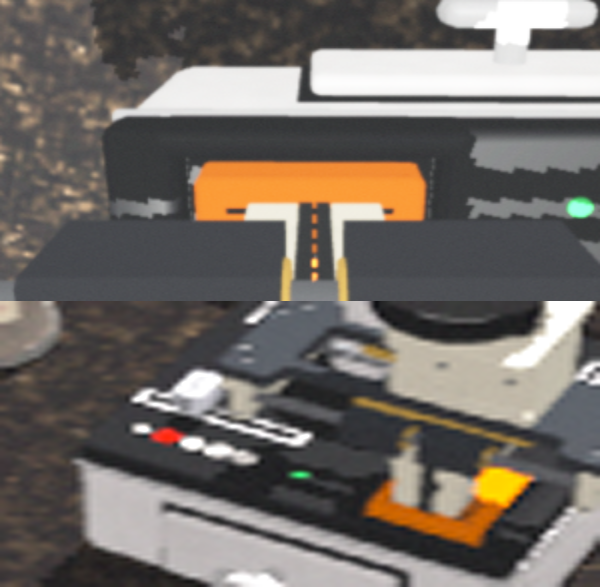

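The paddle lies level and the LED is brighter. The push is steady at about 15 N down against the firm stop (z 0.112), with the selector and drawer in place, so I'm handing in.

```bash
python3 -c "
from station import arm
print(arm.job_done())"
```

```text
the job is handed in; nothing more can be done
None
```

I handed the job in at about 17.5 s with the drawer home, the selector within about 1 mm of the red dot, and the paddle held fully down at a steady push of roughly 15 N downward; no verdict came back.

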